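# Index the bearing table, then hold the sprung guard hatch just below balance

## Task

Turn the six-place index table one place anticlockwise (seen from above) by the bar on top of its spindle, so that the bearing at the front goes in under the guard and the table clicks into its detent. Then, by its handle, raise the guard's sprung hatch a little past its balance point without letting it fly open to its stop, ease it back to just below the balance point (about 5 degrees below it), and finish with the fingers still on the handle, holding the hatch still there while its spring is looked at. Leave the jar, the tin and the tape measure standing round the fixture alone.

Things in the scene. Friction and masses are not known exactly. Their poses are not given: they have to be found in the camera images.
- station: The fixture, fixed on the bench astride the clamp bar: base 258 x 388 mm, guard box with the hatch on its right (hatch top 125 mm up), round index table on its left. Origin on the bench; x points away from the robot, y left. In its frame: base x -0.129..0.129, y -0.133..0.255; guard x -0.107..0.107, y -0.13..0.055; table axis vertical at x 0, y 0.100.
- index_table (a joint): Turn of the index table (aluminium disc 220 mm across, top 74 mm above the bench, six places at 80 mm radius, three with 52 mm bearings). About 0 at the start, grows anticlockwise from above. Sprung detents at -1.047, 0, 1.047, 2.094 rad hold it there and pull it in from 0.3 rad away; the hump between takes 0.15 N m. One place on is 1.047.
- index_grip: Black bar on top of the table's spindle, 54 long, 14 wide, 36 mm tall, turning with the table. Origin: its centre, on the table's axis, 150 mm above the bench; x along its length, y across its width (pinch there from above). At table 0 its length lies 60 degrees anticlockwise from the station's x. The hatch handle nearby is 170 mm high.
- hatch (a joint): Hatch angle, rad: 0 shut and level, grows as its near edge rises; stop at 1.6. It weighs 0.88 kg, with a hinge spring. Balance point at 0.90 rad (52 degrees): below it falls shut, above it flies open. Lifting at the handle takes about 2 N when shut, nothing at balance, under 1 N near it. A brass peg on the wire quadrant right of the guard lies in the hatch's plane at balance.
- hatch_handle: Dark round bar on the hatch near its near edge: 12 mm thick, 68 mm between its legs' centres, 42 mm off the mid-plane of the 6 mm hatch. Origin: middle of the bar; y along it (the station's y), z square to the hatch, x towards the hinge. 190 mm from the hinge line along the hatch, 164 mm above the bench when shut. It can turn between the finger pads.
- hatch_hinge (a point): Point on the hatch's hinge line (parallel to the station's y) level in y with the handle's middle, 122 mm above the bench, on the guard's far side. At angle q the handle bar's middle lies 0.190 cos q - 0.042 sin q from it along the station's -x and 0.190 sin q + 0.042 cos q above it (m).
- screw_jar: Glass jar of screws with a tin lid, 70 mm diameter, 92 mm tall, standing to the right of the fixture; not to be moved. Origin: centre of its underside.
- grease_tin: Round green tin, 66 mm diameter, 75 mm tall, standing to the left of the fixture; not to be moved. Origin: centre of its underside.
- tape_measure: Yellow and black tape measure, 37 x 86 x 65 mm, standing on the bench near the fixture's near right corner; not to be moved. Origin: about the centre of its underside.

How it is judged (in metres and radians):
On the way, in this order (a step that is already met when the one before it is completed fails the run):
1. the index table has been turned one place anticlockwise and sits in its detent, the hatch still shut (value of joint index_table between 0.967 and 1.127 rad and value of joint hatch below 0.1 rad), for 0.3 s.
2. the hatch has been raised a little past its balance point (value of joint hatch above 0.94 rad and contact force between the fingers and hatch_handle above 0.05 N), for 0.1 s.
At the end, for the whole second after the job is handed in: The hatch is held still (under 0.05 rad/s) by the fingers on its handle between 0.70 and 0.885 rad, that is 0.015 to 0.20 rad below its balance point at 0.90 rad, and the index table rests within 0.08 rad of one place on (1.047 rad) (value of joint hatch between 0.7 and 0.885 rad and velocity of joint hatch between -0.05 and 0.05 rad/s and contact force between the fingers and hatch_handle above 0.05 N and value of joint index_table between 0.967 and 1.127 rad); the arm keeps its last pose, push and grip.
It fails at once if the hatch flew open to its stop (past 1.45 rad) (value of joint hatch above 1.45 rad).
It fails at once if the index table was turned the wrong way or more than one place (past the next hump) (value of joint index_table below -0.5 rad or value of joint index_table above 1.6 rad).
It fails at once if the jar, the tin or the tape measure was moved by more than 20 mm (distance of any of screw_jar, grease_tin, tape_measure from where it was at the start of the episode above 0.02 m).
It also fails if it takes over 53 s, if anything falls off the work surface, if the arm or the gripper's body presses on something with over 40 N, if the wrist force passes 120 N, or if a joint passes its speed limit or range.

## Robot

A 7-joint arm with a two-finger parallel gripper is mounted at the origin on a cart in front of the work surface, level with it; the furniture and walls round the work are solid. World frame = base frame: x ahead of the robot, y to its left, z up, the work surface at z = 0. Lengths are in m, angles in degrees, forces in N, time in s.
With the tool pointing down it reaches from about 0.425 to 0.875 m from the base axis. Payload 4.7 kg.
Tool frame: the origin (TCP) lies between the finger pads; the fingertips stand 8 mm ahead of it and the grasp point (between the pads) lies 11 mm behind it (env.tip_extent is the distance from the TCP to the fingertips, in m); z points along the fingers, y is the line along which they close (so a half turn about z gives the same grasp; the last joint's range is limited). The gripper opens to 87 mm and grips with 3 to 60 N. Pads are 19 mm wide; open, the fingers measure 117 mm over their backs; the gripper's body (75 mm by 190 mm) begins 51 mm behind the grasp point.
Start: joints at [77.069, 18.392, -4.016, 83.108, 1.295, 78.541, -3.26], TCP at [0.154, -0.631, 0.231] pointing down, gripper open.
Joint ranges: [-163.93, 163.93], [-17.29, 119.83], [-79.2, 71.16], [3.27, 140.29], [-89.18, 269.18], [5.43, 117.66], [-154.24, 154.24]. Speed limits (degrees/s): [147.25, 147.25, 180, 180, 180, 180, 180].

## Interface

Orientations are given as [roll, pitch, yaw] about the fixed x, y, z axes, in that order (R = Rz(yaw) Ry(pitch) Rx(roll)).
In Python, from cell import sensors, vision, workorder, env gives the robot as it stands.
- The arm moves only by the tool drive_tool, never from a script. Its argument "moves" is a list of rows, each an object of numbers: "x", "y", "z": the shift along the tool's x, y, z in mm; "rx", "ry", "rz": the turn, a rotation vector about the tool's x, y, z in rad; "fingers": the closure, from -1 (fully open) to 1 (shut). In form: [{"x": .., "y": .., "z": .., "rx": .., "ry": .., "rz": .., "fingers": ..}, ...]. A call has 1 to 20 rows; each row is the pose to reach, as a shift and turn from the pose commanded when the call began, along the tool's axes at that moment; what a row does not reach only later rows make up. A row lasts 1/8 s, in which the tool goes at most 62.5 mm and 10.7 degrees, less where a joint would pass 70% of its speed; a pose out of reach is approached as far as the arm can. A call with a gripper value outside its range is refused whole. The fingers move at their own pace and stop on an object; "force" is the grip in N (left out, the last holds). Time passes only in rows, so rows that repeat a pose let the fingers close. It gives the time, the measured TCP pose, the force, the opening and the grip force at its end, in the units of the state.
- sensors.get_obs(): the state, without advancing time (a new reading comes with each control period).
- vision.read_camera(name): name is "side" or "top"; returns a dict with "image" (384x512x3 uint8, red, green, blue), "fx", "fy", "cx", "cy" (pixels), "R" (3x3) and "t" (3): a world point X has camera coordinates R X + t. Camera axes: x right, y down, z forward; pixel columns grow to the right and rows downward; lengths in m; the calibration is good to about 2 mm. A picture is of the moment at which its call begins. There is no depth.
- workorder.sign_off(): hands the job in; it is judged then, once.
The state is a dict: "time_s": time; "qpos": joint angles; "joint_velocities": joint speeds; "effort": joint torques, N m; "tool_pos": TCP position; "tool_rot": TCP orientation; "force": force on the tool from outside, world axes, zero at the start; "wrist_torque": the same for the moment, N m; "grip_width": finger opening in m; "grasp_force": force on a finger pad.
Only numpy, scipy, OpenCV 4.12 (cv2) and the standard library are available. Lean on these libraries where they do the work, as an engineer would, in place of code of your own. Each camera call takes 0.05 s, during which the arm holds its last target. There are 200 camera calls.

## Working session

There is one attempt and no reset: what is moved stays moved. The work goes in short steps, Python scripts to look and compute and a tool call to move; the robot and the scene stay as the last step left them, time stands still between calls to the robot, and variables do not carry over. Pictures are saved under pics/ and viewed, at most 10 in all, crops included, and the job is handed in when it is done.

Besides the shell and the picture viewer there is one more tool, called after "Emit:" as name(argument=value, ...), one argument or row to a line, values as JSON. drive_tool: Moves the arm, as the interface text tells. Its arguments: {"type":"object","properties":{"moves":{"type":"array"},"force":{"type":"number"}},"required":["moves"]}

```bash
mkdir -p pics; python3 - <<'E'
from cell import sensors, vision, env
import cv2,pickle
o=sensors.get_obs()
for k in o: print(k,o[k])
print(env.tip_extent)
for n in ("top","side"):
    c=vision.read_camera(n); pickle.dump(c,open(f"pics/{n}0.pkl","wb"))
    cv2.imwrite(f"pics/{n}0.png",cv2.resize(c["image"][:,:,::-1],(800,600),interpolation=cv2.INTER_CUBIC))
    print(n,c["fx"],c["cx"],c["cy"],c["R"],c["t"])
E
```

```text
time_s 0.0
qpos [77.06654277 18.43999842 -4.0149833  83.17770912  1.29402481 78.54389468
 -3.25958623]
joint_velocities [-0.04466956  0.00848679 -0.03520938 -0.00426633 -0.07260752 -0.04993278
  0.07814888]
effort [-3.70197777e-04 -4.91286314e+01 -4.03940734e-01 -3.12528026e+01
 -6.39710063e-02  4.37123794e-02  1.90477235e-04]
tool_pos [ 0.15421143 -0.63084267  0.22942623]
tool_rot [-1.79883594e+02  5.29234428e-03  1.37429734e+01]
force [0.43896626 0.75798038 0.20610237]
wrist_torque [ 0.03288823  0.01593376 -0.01404003]
grasp_force 0.0
grip_width 0.08702363118149435
0.008
top 389.9339711463398 259.62437295582487 190.66149779410108 [[ 0.00999619 -0.99994706  0.00244199]
 [-0.99866813 -0.01010696 -0.05059469]
 [ 0.05061669 -0.00193298 -0.99871628]] [0.05789629 0.52089536 1.36221616]
side 360.9410276853459 253.80984619898985 194.83607150315305 [[-0.94873496 -0.31575312  0.01421094]
 [-0.20919835  0.59359835 -0.77709526]
 [ 0.23693466 -0.74023035 -0.62922254]] [0.51896654 0.16480463 1.09466719]
```

View pics/top0.png

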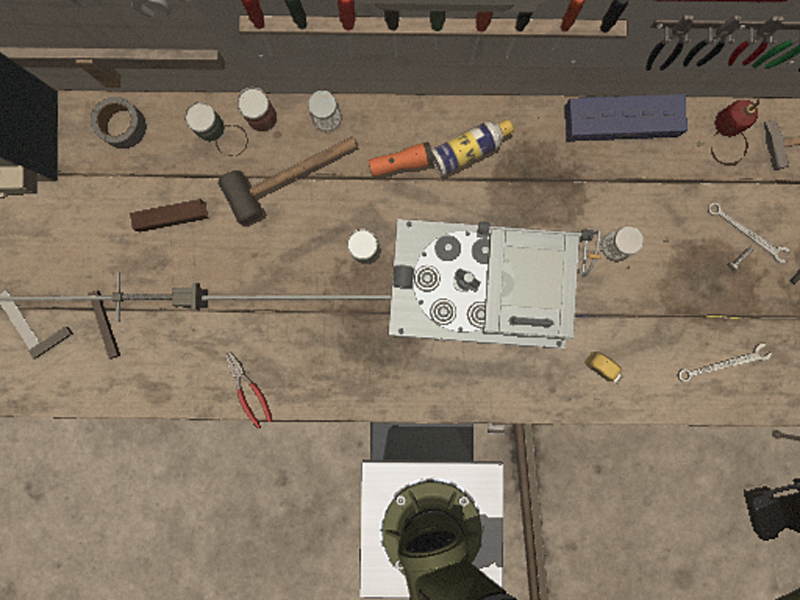

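View pics/side0.png

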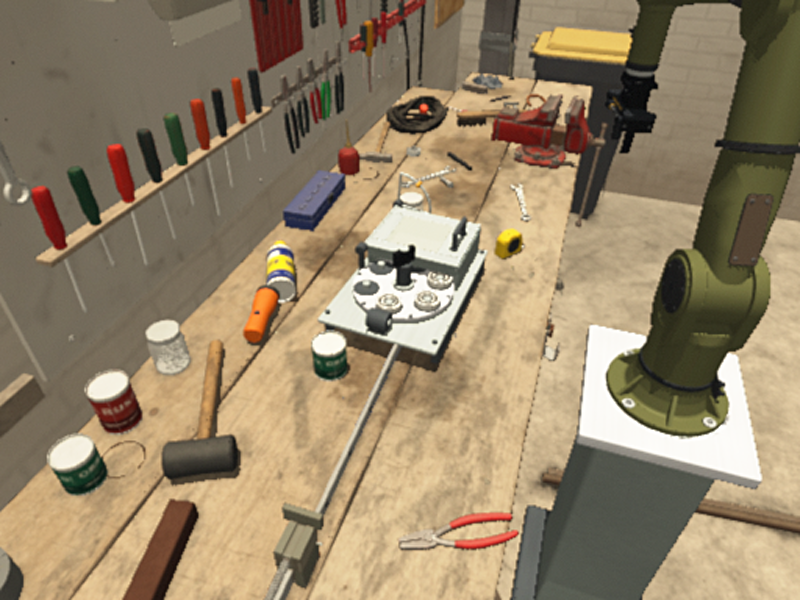

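The top view shows the fixture: bar at about (466,279) and handle at about (531,321), both in 800x600 pixels. The jar, tin and tape measure are at (628,240), (363,245) and (604,366). I'll enlarge both views to measure.

```bash
python3 - <<'E'
import cv2,pickle,numpy as np
a=pickle.load(open("pics/top0.pkl","rb"))["image"][130:240,240:390,::-1]
b=pickle.load(open("pics/side0.pkl","rb"))["image"][115:235,200:320,::-1]
cv2.imwrite("pics/topc.png",cv2.resize(a,(750,550),interpolation=cv2.INTER_CUBIC))
cv2.imwrite("pics/sidec.png",cv2.resize(b,(600,600),interpolation=cv2.INTER_CUBIC))
E
```

```text
(no output)
```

View pics/topc.png

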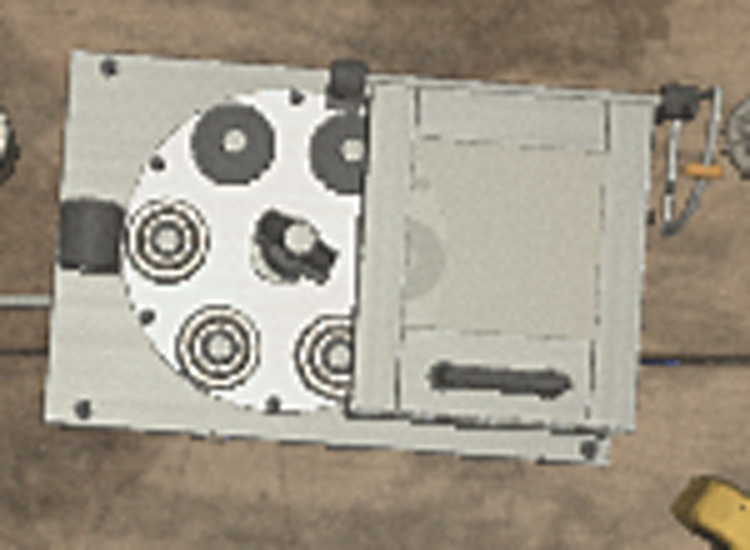

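View pics/sidec.png

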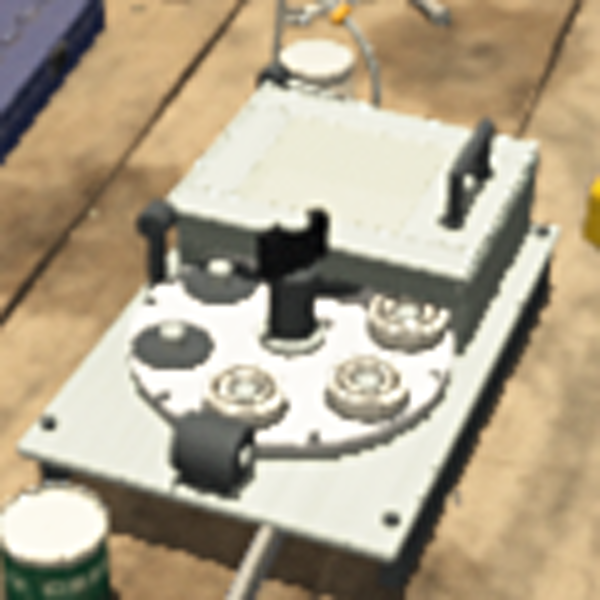

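Top crop (5x, offset 240,130): table centre at about (286,248), bar centre about (298,247) and handle ends (435,375) and (568,383). Near edge of the hatch runs (350,412) to (633,430), and base corners are (45,420), (72,50) and (607,463). Side crop (5x, offset 200,115): handle ends at about (455,190) and (487,135), bar centre about (293,243).

```bash
cat > h.py <<'E'
import pickle,numpy as np
C={n:pickle.load(open(f"pics/{n}0.pkl","rb")) for n in("top","side")}
OFF={"top":(240,130),"side":(200,115)}
def proj(n,X):
    c=C[n];p=c["R"]@X+c["t"];return np.array([c["fx"]*p[0]/p[2]+c["cx"],c["fy"]*p[1]/p[2]+c["cy"]])
def pix(n,u,v): return np.array([u/5+OFF[n][0]-.4,v/5+OFF[n][1]-.4])
def S(p,s):
    c,n=np.cos(p[2]),np.sin(p[2]);return np.array([p[0]+c*s[0]-n*s[1],p[1]+n*s[0]+c*s[1],s[2]])
E
python3 - <<'E'
from h import *
from scipy.optimize import least_squares
def feats(p):
    hz=p[3]; hx=p[4]; hy=p[5]; e=0.037
    return [("top",286,248.5,(0,.1,.085)),("top",297,247,(0,.1,.155)),
    ("side",293,243,(0,.1,.150)),
    ("top",435,375,(hx,hy+e,.164)),("top",568,383,(hx,hy-e,.164)),
    ("side",455,190,(hx,hy+e,.164)),("side",487,135,(hx,hy-e,.164)),
    ("top",45,420,(-.129,.255,hz)),("top",72,50,(.129,.255,hz)),("top",607,463,(-.129,-.133,hz)),
    ("side",555,235,(-.129,-.133,hz)),("side",395,560,(-.129,.255,hz)),("side",20,455,(.129,.255,hz))]
f=lambda p:np.concatenate([proj(n,S(p,s))-pix(n,u,v) for n,u,v,s in feats(p)])
r=least_squares(f,[.55,0,-.07,.05,-.09,-.0375],loss="soft_l1",f_scale=.5)
p=r.x;print(p,np.degrees(p[2]));print(f(p).reshape(-1,2).round(2))
print("grip",S(p,(0,.1,.15)),"handle",S(p,(p[4],p[5],.164)))
np.save("pose.npy",p)
E
```

```text
[ 0.54968851 -0.16138383 -0.05864036  0.04616551 -0.08082013 -0.02795394] -3.359845225418669
[[ 0.22  0.13]
 [ 0.19 -1.32]
 [-0.26 -0.4 ]
 [ 0.2   0.47]
 [-2.85  0.49]
 [-0.33 -1.99]
 [-0.45 -1.36]
 [-0.16  1.04]
 [-0.34  0.61]
 [ 0.28  0.21]
 [ 0.46 -0.25]
 [-0.28  0.41]
 [-0.93 -0.03]]
grip [ 0.55554919 -0.06155572  0.15      ] handle [ 0.46736901 -0.18455311  0.164     ]
```

```bash
python3 - <<'E'
from h import *
from scipy.optimize import least_squares
p=np.load("pose.npy")
for e in (.039,.041):
  F=[("top",432,375,e),("top",570,383,-e),("side",455,190,e),("side",487,135,-e)]
  for k in (2,4):
    f=lambda q:np.concatenate([proj(n,S(p,(q[0],q[1]+d,.164)))-pix(n,u,v) for n,u,v,d in F[:k]])
    r=least_squares(f,p[4:6]);print(e,k,r.x,r.fun.round(2),S(p,(*r.x,.164)))
# also hatch near edge
c=C["top"]
def back(u,v,z):
    d=c["R"].T@np.array([(u-c["cx"])/c["fx"],(v-c["cy"])/c["fy"],1]);o=-c["R"].T@c["t"];return o+d*(z-o[2])/d[2]
for u,v,z in [(350,412,.125),(633,430,.125),(660,92,.125),(297,247,.16),(300,235,.168),(262,222,.168),(335,268,.155)]:
    X=back(*pix("top",u,v),z)-S(p,(0,0,0)); cs,sn=np.cos(p[2]),np.sin(p[2]); print(u,v,cs*X[0]+sn*X[1],-sn*X[0]+cs*X[1])
E
```

```text
0.039 2 [-0.0790556  -0.03169581] [ 1.39 -0.05 -1.39  0.06] [ 0.46891121 -0.18839197  0.164     ]
0.039 4 [-0.08088335 -0.02934636] [ 0.6   0.48 -2.17  0.59 -0.36 -1.89 -0.15 -1.81] [ 0.46722429 -0.18593944  0.164     ]
0.041 2 [-0.07905256 -0.03169558] [ 0.75 -0.1  -0.75  0.1 ] [ 0.46891426 -0.18839192  0.164     ]
0.041 4 [-0.08088761 -0.02938492] [-0.02  0.44 -1.52  0.63 -0.54 -1.6   0.01 -2.08] [ 0.46721779 -0.18597768  0.164     ]
350 412 -0.10597437923137842 0.056423470102019334
633 430 -0.10502215968355422 -0.12682655771829024
660 92 0.11583190086823782 -0.13235300895875318
297 247 -0.004663079161398709 0.10082633180368292
300 235 0.0022973908112147627 0.1002115296903675
262 222 0.008821666004897786 0.12451947655887528
335 268 -0.015880073679136013 0.07547350203025786
```

Emit:
drive_tool(
  moves=[
    {"x": 525, "y": -457, "z": -10, "rz": -0.749, "fingers": -0.15},
    {"x": 525, "y": -457, "z": -10, "rz": -0.749, "fingers": -0.15},
    {"x": 525, "y": -457, "z": -10, "rz": -0.749, "fingers": -0.15},
    {"x": 525, "y": -457, "z": -10, "rz": -0.749, "fingers": -0.15},
    {"x": 525, "y": -457, "z": -10, "rz": -0.749, "fingers": -0.15},
    {"x": 525, "y": -457, "z": -10, "rz": -0.749, "fingers": -0.15},
    {"x": 525, "y": -457, "z": -10, "rz": -0.749, "fingers": -0.15},
    {"x": 525, "y": -457, "z": -10, "rz": -0.749, "fingers": -0.15},
    {"x": 525, "y": -457, "z": -10, "rz": -0.749, "fingers": -0.15},
    {"x": 525, "y": -457, "z": -10, "rz": -0.749, "fingers": -0.15},
    {"x": 525, "y": -457, "z": -10, "rz": -0.749, "fingers": -0.15},
    {"x": 525, "y": -457, "z": -10, "rz": -0.749, "fingers": -0.15},
    {"x": 525, "y": -457, "z": -10, "rz": -0.749, "fingers": -0.15},
    {"x": 525, "y": -457, "z": -10, "rz": -0.749, "fingers": -0.15},
    {"x": 525, "y": -457, "z": -10, "rz": -0.749, "fingers": -0.15},
    {"x": 525, "y": -457, "z": -10, "rz": -0.749, "fingers": -0.15},
  ],
)

```text
invalid input at $.moves[0]: expected keys x, y, z, rx, ry, rz, fingers
```

Emit:
drive_tool(
  moves=[
    {"x": 525, "y": -457, "z": -10, "rx": 0, "ry": 0, "rz": -0.749, "fingers": -0.15},
    {"x": 525, "y": -457, "z": -10, "rx": 0, "ry": 0, "rz": -0.749, "fingers": -0.15},
    {"x": 525, "y": -457, "z": -10, "rx": 0, "ry": 0, "rz": -0.749, "fingers": -0.15},
    {"x": 525, "y": -457, "z": -10, "rx": 0, "ry": 0, "rz": -0.749, "fingers": -0.15},
    {"x": 525, "y": -457, "z": -10, "rx": 0, "ry": 0, "rz": -0.749, "fingers": -0.15},
    {"x": 525, "y": -457, "z": -10, "rx": 0, "ry": 0, "rz": -0.749, "fingers": -0.15},
    {"x": 525, "y": -457, "z": -10, "rx": 0, "ry": 0, "rz": -0.749, "fingers": -0.15},
    {"x": 525, "y": -457, "z": -10, "rx": 0, "ry": 0, "rz": -0.749, "fingers": -0.15},
    {"x": 525, "y": -457, "z": -10, "rx": 0, "ry": 0, "rz": -0.749, "fingers": -0.15},
    {"x": 525, "y": -457, "z": -10, "rx": 0, "ry": 0, "rz": -0.749, "fingers": -0.15},
    {"x": 525, "y": -457, "z": -10, "rx": 0, "ry": 0, "rz": -0.749, "fingers": -0.15},
    {"x": 525, "y": -457, "z": -10, "rx": 0, "ry": 0, "rz": -0.749, "fingers": -0.15},
    {"x": 525, "y": -457, "z": -10, "rx": 0, "ry": 0, "rz": -0.749, "fingers": -0.15},
    {"x": 525, "y": -457, "z": -10, "rx": 0, "ry": 0, "rz": -0.749, "fingers": -0.15},
    {"x": 525, "y": -457, "z": -10, "rx": 0, "ry": 0, "rz": -0.749, "fingers": -0.15},
    {"x": 525, "y": -457, "z": -10, "rx": 0, "ry": 0, "rz": -0.749, "fingers": -0.15},
  ],
)

```text
time_s: 2.1
tool_pos: [0.5554, -0.064, 0.2406]
tool_rot: [180.0, 0.0, 56.5]
force: [0.1, 0.0, -0.2]
grip_width: 0.0499
grasp_force: 0.0
```

Emit:
drive_tool(
  force=20,
  moves=[
    {"x": 0, "y": 0, "z": 40, "rx": 0, "ry": 0, "rz": 0, "fingers": -0.15},
    {"x": 0, "y": 0, "z": 70, "rx": 0, "ry": 0, "rz": 0, "fingers": -0.15},
    {"x": 0, "y": 0, "z": 90, "rx": 0, "ry": 0, "rz": 0, "fingers": -0.15},
    {"x": 0, "y": 0, "z": 98, "rx": 0, "ry": 0, "rz": 0, "fingers": -0.15},
    {"x": 0, "y": 0, "z": 98, "rx": 0, "ry": 0, "rz": 0, "fingers": -0.15},
  ],
)

```text
time_s: 2.72
tool_pos: [0.556, -0.0629, 0.1427]
tool_rot: [180.0, -0.0, 56.7]
force: [-0.3, 0.5, 0.1]
grip_width: 0.0499
grasp_force: 0.0
```

```bash
python3 - <<'E'
from cell import vision
import cv2
a=vision.read_camera("side")["image"][100:220,190:340,::-1]
b=vision.read_camera("top")["image"][130:250,240:390,::-1]
cv2.imwrite("pics/g1.png",cv2.resize(cv2.hconcat([a,b]),(800,320),interpolation=cv2.INTER_CUBIC))
E
```

```text
(no output)
```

View pics/g1.png

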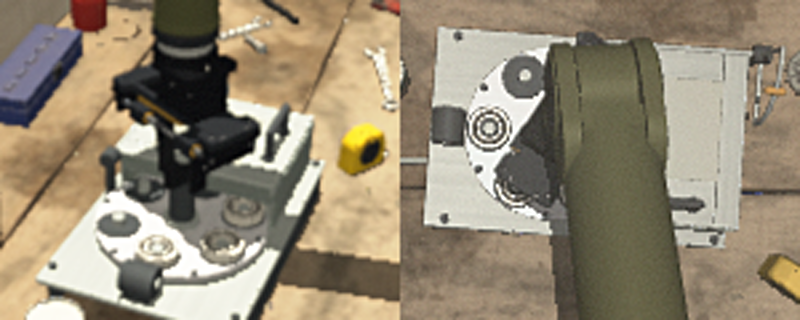

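The left half (side view) shows the fingers straddling the spindle bar at about (180,170), with the body clear of the handle at (278,120). The hatch is still shut. Next: close the fingers.

Emit:
drive_tool(
  force=20,
  moves=[
    {"x": 0, "y": 0, "z": 0, "rx": 0, "ry": 0, "rz": 0, "fingers": 1},
    {"x": 0, "y": 0, "z": 0, "rx": 0, "ry": 0, "rz": 0, "fingers": 1},
    {"x": 0, "y": 0, "z": 0, "rx": 0, "ry": 0, "rz": 0, "fingers": 1},
    {"x": 0, "y": 0, "z": 0, "rx": 0, "ry": 0, "rz": 0, "fingers": 1},
    {"x": 0, "y": 0, "z": 0, "rx": 0, "ry": 0, "rz": 0, "fingers": 1},
    {"x": 0, "y": 0, "z": 0, "rx": 0, "ry": 0, "rz": 0, "fingers": 1},
  ],
)

```text
time_s: 3.58
tool_pos: [0.5541, -0.0618, 0.1425]
tool_rot: [-179.8, 0.1, 56.7]
force: [-5.3, 2.1, 3.3]
grip_width: 0.0137
grasp_force: 20.0
```

Emit:
drive_tool(
  force=20,
  moves=[
    {"x": 0, "y": 0, "z": 0, "rx": 0, "ry": 0, "rz": -0.1, "fingers": 1},
    {"x": 0, "y": 0, "z": 0, "rx": 0, "ry": 0, "rz": -0.22, "fingers": 1},
    {"x": 0, "y": 0, "z": 0, "rx": 0, "ry": 0, "rz": -0.34, "fingers": 1},
    {"x": 0, "y": 0, "z": 0, "rx": 0, "ry": 0, "rz": -0.46, "fingers": 1},
    {"x": 0, "y": 0, "z": 0, "rx": 0, "ry": 0, "rz": -0.58, "fingers": 1},
    {"x": 0, "y": 0, "z": 0, "rx": 0, "ry": 0, "rz": -0.7, "fingers": 1},
    {"x": 0, "y": 0, "z": 0, "rx": 0, "ry": 0, "rz": -0.82, "fingers": 1},
    {"x": 0, "y": 0, "z": 0, "rx": 0, "ry": 0, "rz": -0.92, "fingers": 1},
    {"x": 0, "y": 0, "z": 0, "rx": 0, "ry": 0, "rz": -1.0, "fingers": 1},
    {"x": 0, "y": 0, "z": 0, "rx": 0, "ry": 0, "rz": -1.047, "fingers": 1},
    {"x": 0, "y": 0, "z": 0, "rx": 0, "ry": 0, "rz": -1.047, "fingers": 1},
    {"x": 0, "y": 0, "z": 0, "rx": 0, "ry": 0, "rz": -1.047, "fingers": 1},
  ],
)

```text
time_s: 5.08
tool_pos: [0.5547, -0.0618, 0.1424]
tool_rot: [-179.9, -0.1, 116.6]
force: [-4.5, 2.3, 2.9]
grip_width: 0.0138
grasp_force: 20.0
```

Emit:
drive_tool(
  moves=[
    {"x": 0, "y": 0, "z": 0, "rx": 0, "ry": 0, "rz": 0, "fingers": -0.15},
    {"x": 0, "y": 0, "z": 0, "rx": 0, "ry": 0, "rz": 0, "fingers": -0.15},
    {"x": 0, "y": 0, "z": 0, "rx": 0, "ry": 0, "rz": 0, "fingers": -0.15},
    {"x": 0, "y": 0, "z": 0, "rx": 0, "ry": 0, "rz": 0, "fingers": -0.15},
    {"x": 0, "y": 0, "z": -30, "rx": 0, "ry": 0, "rz": 0, "fingers": -0.15},
    {"x": 0, "y": 0, "z": -70, "rx": 0, "ry": 0, "rz": 0, "fingers": -0.15},
    {"x": 0, "y": 0, "z": -110, "rx": 0, "ry": 0, "rz": 0, "fingers": -0.15},
    {"x": 0, "y": 0, "z": -110, "rx": 0, "ry": 0, "rz": 0, "fingers": -0.15},
  ],
)

```text
time_s: 6.08
tool_pos: [0.5578, -0.0627, 0.256]
tool_rot: [179.7, 0.2, 116.6]
force: [0.8, -0.5, -0.0]
grip_width: 0.0503
grasp_force: 0.0
```

Emit:
drive_tool(
  moves=[
    {"x": -20, "y": -40, "z": 0, "rx": 0, "ry": 0, "rz": 0.12, "fingers": -0.15},
    {"x": -40, "y": -80, "z": 0, "rx": 0, "ry": 0, "rz": 0.26, "fingers": -0.15},
    {"x": -60, "y": -115, "z": 0, "rx": 0, "ry": 0, "rz": 0.4, "fingers": -0.15},
    {"x": -73, "y": -134, "z": 0, "rx": 0, "ry": 0, "rz": 0.524, "fingers": -0.15},
    {"x": -73, "y": -134, "z": 0, "rx": 0, "ry": 0, "rz": 0.524, "fingers": -0.15},
    {"x": -73, "y": -134, "z": 0, "rx": 0, "ry": 0, "rz": 0.524, "fingers": -0.15},
    {"x": -73, "y": -134, "z": 0, "rx": 0, "ry": 0, "rz": 0.524, "fingers": -0.15},
  ],
)

```text
time_s: 6.95
tool_pos: [0.4695, -0.1866, 0.2524]
tool_rot: [180.0, -0.0, 86.8]
force: [-0.4, 0.1, -0.2]
grip_width: 0.0497
grasp_force: 0.0
```

```bash
python3 - <<'E'
from cell import vision,sensors
import cv2
o=sensors.get_obs();print(o["tool_pos"],o["tool_rot"])
a=vision.read_camera("side")["image"][100:220,190:340,::-1]
b=vision.read_camera("top")["image"][130:250,240:390,::-1]
cv2.imwrite("pics/g2.png",cv2.resize(cv2.hconcat([a,b]),(800,320),interpolation=cv2.INTER_CUBIC))
E
```

```text
[ 0.4694736  -0.18655296  0.25238974] [ 1.79996335e+02 -3.12284353e-02  8.68371440e+01]
```

View pics/g2.png

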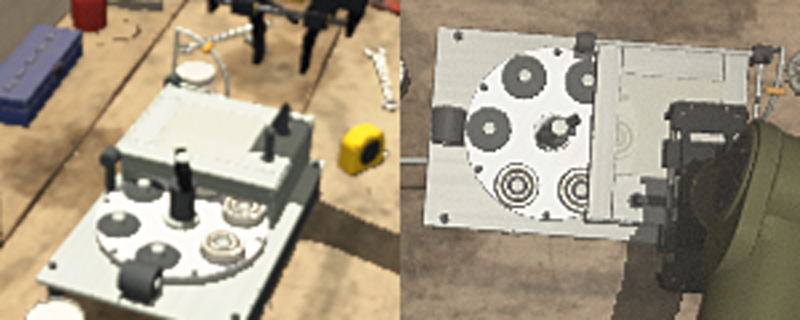

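The table has turned one place: a dark empty place is now on the left at (487,130) and a bearing is under the guard. The hatch is shut, its handle at about (275,130) in the side half, below the fingers. Next: go down and close.

Emit:
drive_tool(
  force=15,
  moves=[
    {"x": 0, "y": 0, "z": 40, "rx": 0, "ry": 0, "rz": 0, "fingers": -0.15},
    {"x": 0, "y": 0, "z": 75, "rx": 0, "ry": 0, "rz": 0, "fingers": -0.15},
    {"x": 0, "y": 0, "z": 95, "rx": 0, "ry": 0, "rz": 0, "fingers": -0.15},
    {"x": 0, "y": 0, "z": 99, "rx": 0, "ry": 0, "rz": 0, "fingers": -0.15},
    {"x": 0, "y": 0, "z": 99, "rx": 0, "ry": 0, "rz": 0, "fingers": 1},
    {"x": 0, "y": 0, "z": 99, "rx": 0, "ry": 0, "rz": 0, "fingers": 1},
    {"x": 0, "y": 0, "z": 99, "rx": 0, "ry": 0, "rz": 0, "fingers": 1},
    {"x": 0, "y": 0, "z": 99, "rx": 0, "ry": 0, "rz": 0, "fingers": 1},
    {"x": 0, "y": 0, "z": 99, "rx": 0, "ry": 0, "rz": 0, "fingers": 1},
    {"x": 0, "y": 0, "z": 99, "rx": 0, "ry": 0, "rz": 0, "fingers": 1},
  ],
)

```text
time_s: 8.3
tool_pos: [0.4679, -0.1882, 0.1536]
tool_rot: [-179.9, 0.0, 86.6]
force: [-3.6, 0.7, 3.9]
grip_width: 0.0115
grasp_force: 15.0
```

Emit:
drive_tool(
  force=15,
  moves=[
    {"x": 0, "y": 2.3, "z": -9.4, "rx": 0, "ry": 0, "rz": 0, "fingers": 1},
    {"x": 0, "y": 5.1, "z": -18.8, "rx": 0, "ry": 0, "rz": 0, "fingers": 1},
    {"x": 0, "y": 8.4, "z": -27.9, "rx": 0, "ry": 0, "rz": 0, "fingers": 1},
    {"x": 0, "y": 12.1, "z": -36.9, "rx": 0, "ry": 0, "rz": 0, "fingers": 1},
    {"x": 0, "y": 16.3, "z": -45.7, "rx": 0, "ry": 0, "rz": 0, "fingers": 1},
    {"x": 0, "y": 20.9, "z": -54.3, "rx": 0, "ry": 0, "rz": 0, "fingers": 1},
    {"x": 0, "y": 25.9, "z": -62.6, "rx": 0, "ry": 0, "rz": 0, "fingers": 1},
    {"x": 0, "y": 31.4, "z": -70.7, "rx": 0, "ry": 0, "rz": 0, "fingers": 1},
    {"x": 0, "y": 37.2, "z": -78.5, "rx": 0, "ry": 0, "rz": 0, "fingers": 1},
    {"x": 0, "y": 43.4, "z": -85.9, "rx": 0, "ry": 0, "rz": 0, "fingers": 1},
    {"x": 0, "y": 50, "z": -93.1, "rx": 0, "ry": 0, "rz": 0, "fingers": 1},
    {"x": 0, "y": 56.9, "z": -99.9, "rx": 0, "ry": 0, "rz": 0, "fingers": 1},
    {"x": 0, "y": 56.9, "z": -99.9, "rx": 0, "ry": 0, "rz": 0, "fingers": 1},
    {"x": 0, "y": 56.9, "z": -99.9, "rx": 0, "ry": 0, "rz": 0, "fingers": 1},
  ],
)

```text
time_s: 10.05
tool_pos: [0.5236, -0.1919, 0.2559]
tool_rot: [-179.8, 0.1, 86.6]
force: [-12.8, 1.7, 10.9]
grip_width: 0.0114
grasp_force: 15.0
```

Emit:
drive_tool(
  force=15,
  moves=[
    {"x": 0, "y": 0, "z": -2, "rx": 0, "ry": 0, "rz": 0, "fingers": 1},
    {"x": 0, "y": 0, "z": -3.9, "rx": 0, "ry": 0, "rz": 0, "fingers": 1},
    {"x": 0, "y": 7.3, "z": -10.4, "rx": 0, "ry": 0, "rz": 0, "fingers": 1},
    {"x": 0, "y": 14.8, "z": -16.5, "rx": 0, "ry": 0, "rz": 0, "fingers": 1},
    {"x": 0, "y": 22.7, "z": -22.2, "rx": 0, "ry": 0, "rz": 0, "fingers": 1},
    {"x": 0, "y": 22.7, "z": -22.2, "rx": 0, "ry": 0, "rz": 0, "fingers": 1},
    {"x": 0, "y": 22.7, "z": -22.2, "rx": 0, "ry": 0, "rz": 0, "fingers": 1},
    {"x": 0, "y": 22.7, "z": -22.2, "rx": 0, "ry": 0, "rz": 0, "fingers": 1},
  ],
)

```text
time_s: 11.05
tool_pos: [0.5489, -0.1935, 0.2768]
tool_rot: [179.9, 0.1, 86.6]
force: [-4.5, -2.5, 4.8]
grip_width: 0.0117
grasp_force: 15.0
```

```bash
python3 - <<'E'
from cell import vision,sensors
import cv2
o=sensors.get_obs();print(o["tool_pos"],o["force"])
a=vision.read_camera("side")["image"][80:200,200:350,::-1]
cv2.imwrite("pics/g3.png",cv2.resize(a,(750,600),interpolation=cv2.INTER_CUBIC))
E
```

```text
[ 0.54893099 -0.19347089  0.27676788] [-4.45407984 -2.48121079  4.80264848]
```

View pics/g3.png

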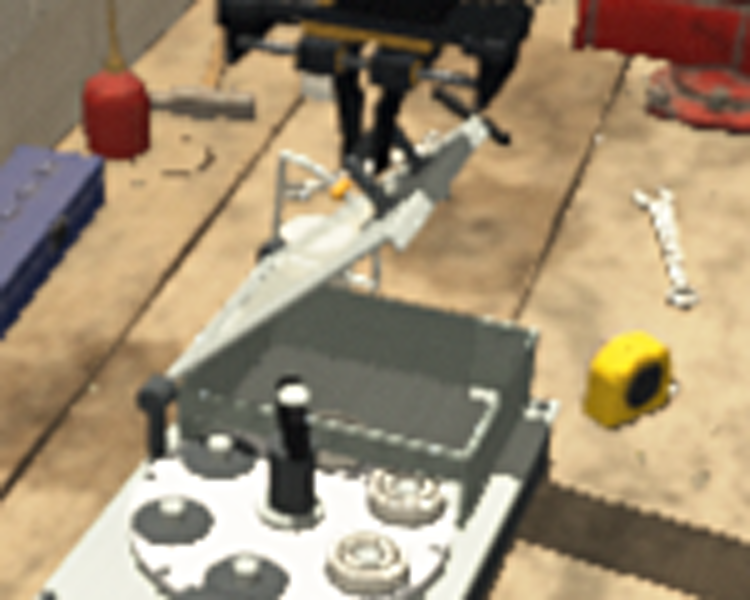

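Hatch held by its handle (fingers at about (370,150)), left edge running from (165,380) to (485,120), about 0.75 rad from the tool pose. The tape measure is where it was. Next: take it a little past balance.

Emit:
drive_tool(
  force=15,
  moves=[
    {"x": 0, "y": 4.1, "z": -3.6, "rx": 0, "ry": 0, "rz": 0, "fingers": 1},
    {"x": 0, "y": 8.2, "z": -6.4, "rx": 0, "ry": 0, "rz": 0, "fingers": 1},
    {"x": 0, "y": 12.4, "z": -8.9, "rx": 0, "ry": 0, "rz": 0, "fingers": 1},
    {"x": 0, "y": 16.6, "z": -11.3, "rx": 0, "ry": 0, "rz": 0, "fingers": 1},
    {"x": 0, "y": 20.9, "z": -13.5, "rx": 0, "ry": 0, "rz": 0, "fingers": 1},
    {"x": 0, "y": 25.2, "z": -15.7, "rx": 0, "ry": 0, "rz": 0, "fingers": 1},
    {"x": 0, "y": 29.6, "z": -17.8, "rx": 0, "ry": 0, "rz": 0, "fingers": 1},
    {"x": 0, "y": 34, "z": -19.8, "rx": 0, "ry": 0, "rz": 0, "fingers": 1},
    {"x": 0, "y": 38.6, "z": -21.6, "rx": 0, "ry": 0, "rz": 0, "fingers": 1},
    {"x": 0, "y": 43, "z": -23.4, "rx": 0, "ry": 0, "rz": 0, "fingers": 1},
    {"x": 0, "y": 43, "z": -23.4, "rx": 0, "ry": 0, "rz": 0, "fingers": 1},
    {"x": 0, "y": 43, "z": -23.4, "rx": 0, "ry": 0, "rz": 0, "fingers": 1},
    {"x": 0, "y": 43, "z": -23.4, "rx": 0, "ry": 0, "rz": 0, "fingers": 1},
  ],
)

```text
time_s: 12.72
tool_pos: [0.5917, -0.1958, 0.2991]
tool_rot: [179.9, 0.0, 86.6]
force: [0.7, -5.8, 0.3]
grip_width: 0.0112
grasp_force: 15.0
```

```bash
python3 - <<'E'
from cell import vision,sensors
import cv2
o=sensors.get_obs();print(o["tool_pos"],o["force"])
a=vision.read_camera("side")["image"][80:200,200:350,::-1]
cv2.imwrite("pics/g4.png",cv2.resize(a,(750,600),interpolation=cv2.INTER_CUBIC))
from h import *
p=np.load("pose.npy")
for q in (.7,.75,.8,.85,.9,.95,1,1.05): # near-left tip and far end of left edge, mid-plane
    for L in (.215,): print(q,(proj("side",S(p,(.107-L*np.cos(q),.055,.122+L*np.sin(q))))-[200,80])*5)
E
```

```text
[ 0.59172268 -0.19584844  0.29908713] [ 0.71144429 -5.80305676  0.34688805]
0.7 [405.56607234 249.16597179]
0.75 [395.47151946 235.42083875]
0.8 [384.68877619 222.01231054]
0.85 [373.24981247 208.98887246]
0.9 [361.18989141 196.39791881]
0.95 [348.54741091 184.28543744]
1 [335.3637128  172.69569976]
1.05 [321.68286153 161.67096062]
```

View pics/g4.png

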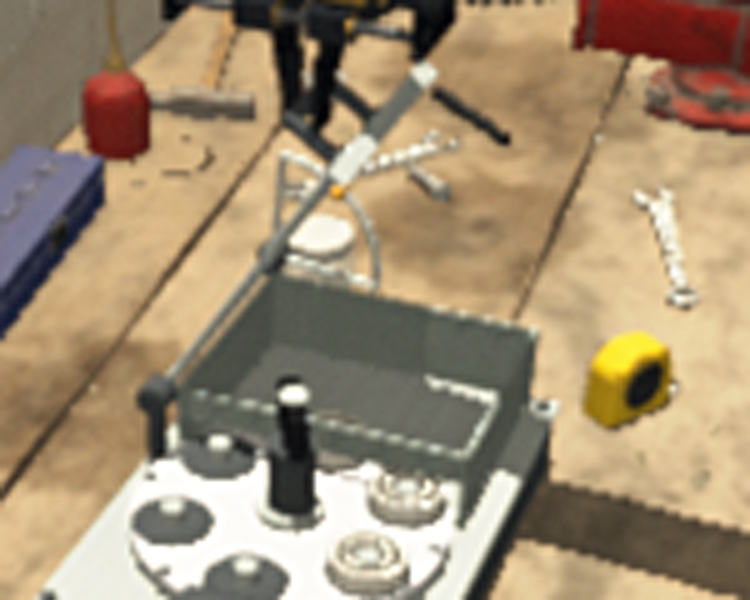

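The hatch is nearly edge-on, its line through about (350,160) passing above the orange peg at (338,190). That puts it past balance, at about 1.0 rad by the tool pose. Next: ease it back to about 0.81.

Emit:
drive_tool(
  force=15,
  moves=[
    {"x": 0, "y": -4.5, "z": 1.7, "rx": 0, "ry": 0, "rz": 0, "fingers": 1},
    {"x": 0, "y": -9.1, "z": 3.6, "rx": 0, "ry": 0, "rz": 0, "fingers": 1},
    {"x": 0, "y": -13.5, "z": 5.6, "rx": 0, "ry": 0, "rz": 0, "fingers": 1},
    {"x": 0, "y": -17.9, "z": 7.7, "rx": 0, "ry": 0, "rz": 0, "fingers": 1},
    {"x": 0, "y": -22.2, "z": 9.9, "rx": 0, "ry": 0, "rz": 0, "fingers": 1},
    {"x": 0, "y": -26.5, "z": 12.1, "rx": 0, "ry": 0, "rz": 0, "fingers": 1},
    {"x": 0, "y": -30, "z": 14, "rx": 0, "ry": 0, "rz": 0, "fingers": 1},
    {"x": 0, "y": -33.3, "z": 16, "rx": 0, "ry": 0, "rz": 0, "fingers": 1},
    {"x": 0, "y": -33.3, "z": 16, "rx": 0, "ry": 0, "rz": 0, "fingers": 1},
    {"x": 0, "y": -33.3, "z": 16, "rx": 0, "ry": 0, "rz": 0, "fingers": 1},
    {"x": 0, "y": -33.3, "z": 16, "rx": 0, "ry": 0, "rz": 0, "fingers": 1},
    {"x": 0, "y": -33.3, "z": 16, "rx": 0, "ry": 0, "rz": 0, "fingers": 1},
    {"x": 0, "y": -33.3, "z": 16, "rx": 0, "ry": 0, "rz": 0, "fingers": 1},
    {"x": 0, "y": -33.3, "z": 16, "rx": 0, "ry": 0, "rz": 0, "fingers": 1},
  ],
)

```text
time_s: 14.52
tool_pos: [0.558, -0.1931, 0.2831]
tool_rot: [180.0, -0.0, 86.6]
force: [-0.6, -3.7, -0.3]
grip_width: 0.0116
grasp_force: 15.0
```

```bash
python3 - <<'E'
from cell import vision,sensors
import cv2
for i in range(2):
    o=sensors.get_obs();print(o["time_s"],o["tool_pos"],o["force"],o["grasp_force"],abs(o["joint_velocities"]).max())
    a=vision.read_camera("side")["image"][80:200,200:350,::-1]
cv2.imwrite("pics/g5.png",cv2.resize(a,(750,600),interpolation=cv2.INTER_CUBIC))
E
```

```text
14.525 [ 0.5579687  -0.19313762  0.28306059] [-0.64905251 -3.67441765 -0.31552323] 15.007709562778473 0.0788664585727121
14.575 [ 0.55799394 -0.19314369  0.28307892] [ 0.09955869 -3.26195732  0.65103512] 15.007748901844025 0.0928461376601614
```

View pics/g5.png

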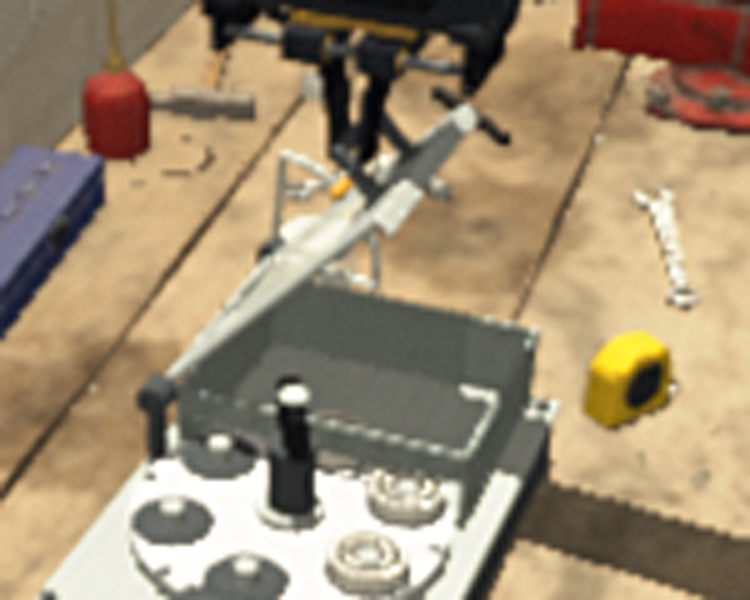

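The hatch's near-left corner is at about (391,222), roughly 0.79 rad by image and 0.81 by tool pose, within the 0.70–0.885 band. Its surface now lies below the peg at (340,188), the fingers hold the handle, and nothing is moving.

```bash
python3 -c "
from cell import workorder
print(workorder.sign_off())"
```

```text
the job is handed in; nothing more can be done
None
```

The job is handed in, with no verdict returned: the table is turned one place, and after going past balance to about 1.0 rad the hatch is held still by its handle at about 0.81 rad, roughly 5° below balance.

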